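# Line up the ash crucibles by size on the pad board

### The arm

A 6-joint arm with a two-finger parallel gripper is mounted at the origin on the work surface. World frame = base frame: x ahead of the robot, y to its left, z up, the work surface at z = 0. Lengths are in m, angles in degrees, forces in N, time in s.
With the tool pointing down it reaches from about 0.4 to 0.825 m from the base axis. Payload 7 kg.
Tool frame: the origin (TCP) lies at the centre of the arm's flange, where the gripper is bolted on; the fingertips stand 178 mm ahead of it and the grasp point (between the pads) lies 159 mm ahead of it (tip_reach is the distance from the TCP to the fingertips, in m); z points along the fingers, y is the line along which they close (so a half turn about z gives the same grasp; the last joint's range is limited). The gripper opens to 88 mm and grips with 3 to 60 N. Pads are 19 mm wide; open, the fingers measure 130 mm over their backs; the gripper's body (78 mm by 193 mm) begins 47 mm behind the grasp point.
Start: joints at [-51.732, 20.546, 0.682, 0, -70.136, -16.507], TCP at [0.25, -0.627, 0.405] pointing down, gripper open.
Joint ranges: [-176.03, 176.03], [-82.01, 121.73], [-58.28, 71.71], [-173.87, 95.51], [-174.79, -0.11], [-173.66, 173.66]. Speed limits (degrees/s): [136.94, 136.94, 172.46, 180, 180, 180].

### API

Orientations are given as [roll, pitch, yaw] about the fixed x, y, z axes, in that order (R = Rz(yaw) Ry(pitch) Rx(roll)).
In Python, from plant import * gives the robot as it stands.
- The arm moves only by the shell command python3 -m handwheel 'ROWS'. ROWS is JSON, a list of rows, each a list of 7 numbers: the opening, from -1 (shut) to 1 (fully open), then the shift along the tool's x, y, z as a fraction of full scale, then the turn, a rotation vector about the tool's x, y, z as a fraction of full scale. A call has 1 to 5 rows; each row shifts and turns the commanded pose from where the row before left it, along the tool's axes as they then stand; what a row does not reach is not made up. Full scale, the value 1, is 0.025 m for a shift and 6 degrees for a turn. A row lasts 1/8 s, in which the tool goes at most 62.5 mm and 10.7 degrees, less where a joint would pass 70% of its speed; a pose out of reach is approached as far as the arm can. A call with a number of a shift or a turn outside -1 to 1 is refused whole. A call with a gripper value outside its range is refused whole. The fingers move at their own pace and stop on an object; the grip force is fixed at half the most. Time passes only in rows, so rows that do not move let the fingers close. It gives the time, the measured TCP pose, the force, the opening and the grip force at its end, in the units of the state.
- get_obs(): the state, without advancing time (a new reading comes with each control period).
- snapshot(name): name is "scene" or "top" or "wrist"; returns a dict with "color" (420x560x3 uint8, red, green, blue), "fx", "fy", "cx", "cy" (pixels), "R" (3x3) and "t" (3): a world point X has camera coordinates R X + t; the wrist camera has in their place "tool_from_camera" (4x4, takes a point from camera to tool coordinates, whose origin is the TCP and whose axes are the flange's). Camera axes: x right, y down, z forward; pixel columns grow to the right and rows downward; lengths in m; the calibration is good to about 2 mm. A picture is of the moment at which its call begins: read the wrist's pose just before it. There is no depth.
- close_job(): hands the job in; it is judged then, once.
The state is a dict: "clock": time; "joint_pos": joint angles; "qvel": joint speeds; "tau": joint torques, N m; "tool_pos": TCP position; "orientation": TCP orientation; "force": force on the tool from outside, world axes, zero at the start; "moment": the same for the moment, N m; "opening": finger opening in m; "gripper_force": force on a finger pad.
Only numpy, scipy, OpenCV 4.12 (cv2) and the standard library are available. Lean on these libraries where they do the work, as an engineer would, in place of code of your own. Each camera call takes 0.05 s, during which the arm holds its last target. There are 200 camera calls.

### The job

Stand the four white crucibles on the row of black pads in order of size, one centred on each pad: the smallest on the pad next to the orange post, growing to the largest on the pad next to the blue post. They are fragile, so keep them upright and set each one down on its pad rather than dropping it; leave them all standing still, mouth up.

Things in the scene. Friction and masses are not known exactly. Their poses are not given: they have to be found in the camera images.
- crucible_1: Open white porcelain crucible, a plain straight-sided round cup, the smallest of four: 26 mm outer diameter, 30 mm high, wall 3 mm, about 15 g. Stands upright on the table at the start, mouth up. Origin: centre of its underside; z up its axis.
- crucible_2: Open white porcelain crucible, a plain straight-sided round cup, second smallest of four: 36 mm outer diameter, 40 mm high, wall 3 mm, about 35 g. Stands upright on the table at the start, mouth up. Origin: centre of its underside; z up its axis.
- crucible_3: Open white porcelain crucible, a plain straight-sided round cup, second largest of four: 46 mm outer diameter, 50 mm high, wall 3 mm, about 70 g. Stands upright on the table at the start, mouth up. Origin: centre of its underside; z up its axis.
- crucible_4: Open white porcelain crucible, a plain straight-sided round cup, the largest of four: 56 mm outer diameter, 62 mm high, wall 3 mm, about 120 g. Stands upright on the table at the start, mouth up. Origin: centre of its underside; z up its axis.
- pad_a: Round black heat pad, 66 mm diameter, 4 mm thick, fixed on a flat aluminium board (410 x 84 mm, 6 mm thick) that lies fixed on the table; its top is 10 mm above the table. Four such pads stand in one straight row along the board, 78 mm apart, in the order a, b, c, d; pad_a is number 1, an end pad. Origin: centre of its underside (6 mm above the table); x along the row from pad_a towards pad_d, z up.
- pad_b: Round black heat pad, 66 mm diameter, 4 mm thick, fixed on a flat aluminium board (410 x 84 mm, 6 mm thick) that lies fixed on the table; its top is 10 mm above the table. Four such pads stand in one straight row along the board, 78 mm apart, in the order a, b, c, d; pad_b is number 2, an inner pad. Origin: centre of its underside (6 mm above the table); x along the row from pad_a towards pad_d, z up.
- pad_c: Round black heat pad, 66 mm diameter, 4 mm thick, fixed on a flat aluminium board (410 x 84 mm, 6 mm thick) that lies fixed on the table; its top is 10 mm above the table. Four such pads stand in one straight row along the board, 78 mm apart, in the order a, b, c, d; pad_c is number 3, an inner pad. Origin: centre of its underside (6 mm above the table); x along the row from pad_a towards pad_d, z up.
- pad_d: Round black heat pad, 66 mm diameter, 4 mm thick, fixed on a flat aluminium board (410 x 84 mm, 6 mm thick) that lies fixed on the table; its top is 10 mm above the table. Four such pads stand in one straight row along the board, 78 mm apart, in the order a, b, c, d; pad_d is number 4, an end pad. Origin: centre of its underside (6 mm above the table); x along the row from pad_a towards pad_d, z up.
- post_orange: Fixed orange plastic post, 20 mm diameter, 30 mm high, on the board in line with the pads, 65 mm beyond the centre of one end pad (the blue post is beyond the other; which post is at which end changes). Marks the end of the row for the smallest crucible. Origin: centre of its underside, 6 mm above the table.
- post_blue: Fixed blue plastic post, 20 mm diameter, 30 mm high, on the board in line with the pads, 65 mm beyond the centre of one end pad (the orange post is beyond the other; which post is at which end changes). Marks the end of the row for the largest crucible. Origin: centre of its underside, 6 mm above the table.
Things that resemble listed ones, but are neither listed nor needed, are in the scene too. Leave any pink or yellow look-alike of the crucible_2 alone.

How it is judged:
By the outcome, as a careful person would: the job done as asked, in the order asked, and still so for the second after the job is handed in, with the robot touching nothing.
It also fails if it takes over 112 s, if anything falls off the work surface, if the arm or the gripper's body presses on something with over 40 N, if the wrist force passes 120 N, or if a joint passes its speed limit or range.

## Working session

There is one attempt and no reset: what is moved stays moved. The work goes in short steps, Python scripts to look and compute and a shell command to move; the robot and the scene stay as the last step left them, time stands still between calls to the robot, and variables do not carry over. Pictures are saved under pics/ and viewed, at most 14 in all, crops included, and the job is handed in when it is done.

```bash
mkdir -p pics; cat > h.py <<'E'
from plant import *
import cv2, numpy as np
def save(n,name):
    s=snapshot(n); cv2.imwrite('pics/'+name,s['color'][:,:,::-1]); np.save('pics/'+name+'.npy',s,allow_pickle=True); return s
def cast(s,u,v,z):
    R=np.array(s['R']);t=np.array(s['t']);d=R.T@np.array([(u-s['cx'])/s['fx'],(v-s['cy'])/s['fy'],1]);o=-R.T@t
    return o+d*(z-o[2])/d[2]
E
python3 - <<'E'
from h import *
for n in('top','scene'):
    s=save(n,n+'0.png');print(n,-np.array(s['R']).T@np.array(s['t']),s['fx'])
print(get_obs())
E
```

```text
top [0.39373239 0.02745652 1.03296327] 417.78909173349183
scene [1.18048166 0.3048458  0.46673129] 392.0715598356929
{'clock': 0.1, 'joint_pos': array([-5.17324292e+01,  2.05874345e+01,  6.40293845e-01, -1.77595557e-02,
       -7.01354366e+01, -1.65067850e+01]), 'qvel': array([-0.08212246, -0.12560247,  0.06363775,  0.0500557 , -0.02540583,
       -0.02424537]), 'tau': array([-7.64376691e-04, -5.84163415e+01,  2.93753064e+01,  7.01565340e+00,
        1.01463767e-02, -8.30884323e-05]), 'tool_pos': array([ 0.2501826 , -0.62674801,  0.40382459]), 'orientation': array([ 1.79916082e+02, -7.45674827e-03, -1.58245255e+02]), 'force': array([0.61712102, 0.14592663, 1.24425194]), 'moment': array([-0.03970511, -0.0030616 ,  0.01145141]), 'gripper_force': 0.0, 'opening': 0.08784797743794562}
```

View pics/top0.png

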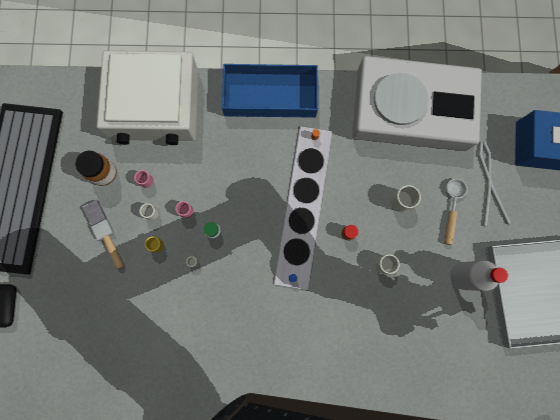

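View pics/scene0.png

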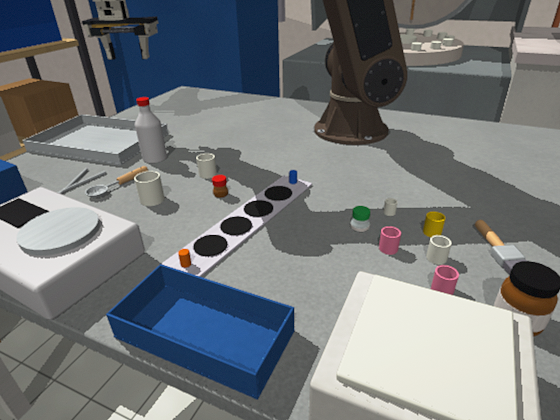

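Top view: the white cups are at (149,211), (192,262), (408,198) and (389,265). Look-alikes are the pink cups (143,179) and (184,210), the yellow cup (153,244), the green-lidded jar (212,230) and the red-lidded jar (350,232). The orange post is at (316,134) and the blue at (293,278), with pads from (311,160) to (297,252).

```bash
python3 - <<'E'
from h import *
s=np.load('pics/top0.png.npy',allow_pickle=True).item();im=s['color'];hsv=cv2.cvtColor(im,cv2.COLOR_RGB2HSV)
print('pads')
m=((hsv[...,2]<45)*255).astype(np.uint8)
def blobs(m,amin):
    n,l,st,c=cv2.connectedComponentsWithStats(m); return [(c[i],st[i]) for i in range(1,n) if st[i,4]>amin]
P=[]
for c,st in blobs(m,200):
    if 280<c[0]<330 and 140<c[1]<265: p=cast(s,*c,.010);P.append(p);print(c.round(1),st[2:],p.round(4))
P=np.array(P);print('spacing',np.linalg.norm(np.diff(P,axis=0),axis=1),'yaw',np.degrees(np.arctan2(*(P[-1]-P[0])[1::-1])))
crops=[]
for i,(u,v,h,d) in enumerate([(192,262,.03,.026),(149,211,.04,.036),(389,265,.05,.046),(408,198,.062,.056)]):
    c=im[v-22:v+22,u-22:u+22]
    crops.append(cv2.resize(c,(350,264),interpolation=cv2.INTER_CUBIC) if 0 else cv2.resize(c,(290,290),interpolation=cv2.INTER_CUBIC))
    p=cast(s,u,v,h);print(i+1,p.round(3),np.hypot(*p[:2]).round(3))
cv2.imwrite('pics/crops.png',np.vstack([np.hstack(crops[:2]),np.hstack(crops[2:])])[:,:,::-1])
E
```

```text
pads
[310.5 160.4] [ 24  24 459] [ 0.696  -0.0752  0.01  ]
[305.8 190. ] [ 25  25 476] [ 0.6192 -0.0631  0.01  ]
[301.  220.3] [ 25  26 495] [ 0.5424 -0.0509  0.01  ]
[296.2 251.4] [ 26  26 529] [ 0.4654 -0.0391  0.01  ]
spacing [0.07774217 0.07783493 0.07786385] yaw 171.08117754353393
1 [0.436 0.21  0.03 ] 0.485
2 [0.557 0.317 0.04 ] 0.64
3 [ 0.433 -0.254  0.05 ] 0.502
4 [ 0.591 -0.302  0.062] 0.664
```

View pics/crops.png

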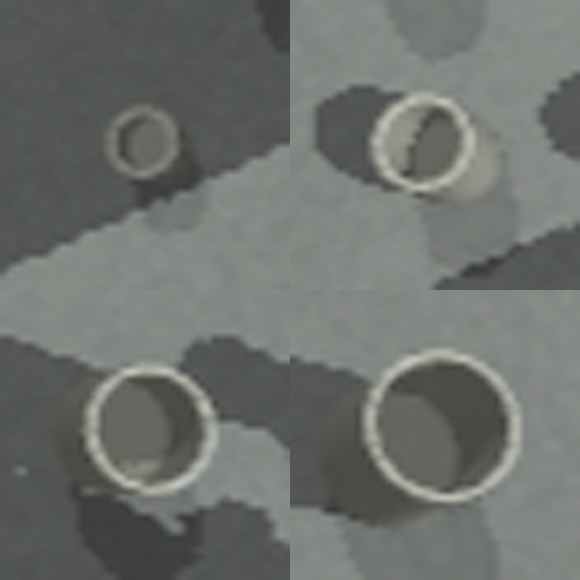

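The crops show four white rims, with diameters of about 26, 37, 47 and 55 mm. That identifies crucibles 1 to 4 as (191,261), (146.7,210.2), (389.4,263.7) and (408.6,196.1). The current tool yaw keeps the fingers clear of the neighbours, so I'll hold it throughout.

```bash
cat >> h.py <<'E'
C={1:(191.05,261.05,.03),2:(146.7,210.2,.04),3:(389.4,263.7,.05),4:(408.6,196.1,.062)}
PAD={1:(.696,-.0752),2:(.6192,-.0631),3:(.5424,-.0509),4:(.4654,-.0391)}
from scipy.spatial.transform import Rotation as Ro
def go(x,y,z):
    "units (25mm) of tool shift to bring GRASP point to world x,y,z"
    o=get_obs();R=Ro.from_euler('xyz',o['orientation'],degrees=True).as_matrix()
    Rn=Ro.from_euler('xyz',[180,0,o['orientation'][2]],degrees=True).as_matrix()
    d=R.T@(np.array([x,y,z])-(o['tool_pos']+R@[0,0,.159]))
    print('t',round(o['clock'],2),'grasp',(o['tool_pos']+R@[0,0,.159]).round(4),'ori',o['orientation'].round(2),'F',o['force'].round(1),'open',round(o['opening'],4),'| need units',(d/.025).round(2))
E
python3 - <<'E'
from h import *
s=np.load('pics/top0.png.npy',allow_pickle=True).item();q=np.load('pics/scene0.png.npy',allow_pickle=True).item()
for k,(u,v,h) in C.items(): p=cast(s,u,v,h);print(k,p.round(4));go(p[0],p[1],.13)
for z in(.1,.15,.2,.25):print('bottle',z,cast(s,500,275,z).round(3),cast(q,143,100,z).round(3))
for z in(.03,.05):print('redjar',z,cast(s,350,232,z).round(3),cast(q,220,179,z).round(3))
E
```

```text
1 [0.4386 0.2128 0.03  ]
t 0.1 grasp [ 0.2501 -0.6265  0.2448] ori [ 1.7992e+02 -1.0000e-02 -1.5825e+02] F [0.6 0.1 1.2] open 0.0878 | need units [-19.45  28.38   4.63]
2 [0.5586 0.3221 0.04  ]
t 0.1 grasp [ 0.2501 -0.6265  0.2448] ori [ 1.7992e+02 -1.0000e-02 -1.5825e+02] F [0.6 0.1 1.2] open 0.0878 | need units [-25.53  30.66   4.63]
3 [ 0.436  -0.2554  0.05  ]
t 0.1 grasp [ 0.2501 -0.6265  0.2448] ori [ 1.7992e+02 -1.0000e-02 -1.5825e+02] F [0.6 0.1 1.2] open 0.0878 | need units [-12.41  11.03   4.61]
4 [ 0.5959 -0.3034  0.062 ]
t 0.1 grasp [ 0.2501 -0.6265  0.2448] ori [ 1.7992e+02 -1.0000e-02 -1.5825e+02] F [0.6 0.1 1.2] open 0.0878 | need units [-17.64   6.87   4.6 ]
bottle 0.1 [ 0.411 -0.487  0.1  ] [ 0.244 -0.61   0.1  ]
bottle 0.15 [ 0.41  -0.459  0.15 ] [ 0.372 -0.486  0.15 ]
bottle 0.2 [ 0.409 -0.432  0.2  ] [ 0.5   -0.361  0.2  ]
bottle 0.25 [ 0.408 -0.404  0.25 ] [ 0.627 -0.236  0.25 ]
redjar 0.03 [ 0.512 -0.168  0.03 ] [ 0.495 -0.177  0.03 ]
redjar 0.05 [ 0.51  -0.164  0.05 ] [ 0.526 -0.155  0.05 ]
```

```bash
python3 -m handwheel '[[1,-1,0.4,0,0,0,0],[1,-1,0.4,0,0,0,0],[1,-1,0.4,0,0,0,0],[1,-1,0.4,0,0,0,0],[1,-1,0.4,0,0,0,0]]' >/dev/null
python3 -m handwheel '[[1,-1,0.4,0,0,0,0],[1,-1,0.4,0,0,0,0],[1,-1,0.4,0,0,0,0],[1,-1,0.4,0,0,0,0],[1,-1,0.4,0,0,0,0]]' >/dev/null
python3 -m handwheel '[[1,-1,0.4,0,0,0,0],[1,-1,0.4,0,0,0,0],[1,-1,0.4,0.5,0,0,0],[1,-1,0.4,0.5,0,0,0],[1,-1,0.4,0.5,0,0,0]]' >/dev/null
python3 -m handwheel '[[1,-1,0.4,0.5,0,0,0],[1,-1,0.4,0.5,0,0,0],[1,-0.6,0.1,0.5,0,0,0],[1,0,0,0,0,0,0],[1,0,0,0,0,0,0]]'
python3 - <<'E'
from h import *
go(.5959,-.3034,.033)
save('wrist','w4.png')
E
```

```text
clock: 2.6
tool_pos: [0.5948, -0.3039, 0.3297]
orientation: [-180.0, -0.0, -158.2]
force: [-0.3, -0.4, -0.7]
opening: 0.0877
gripper_force: 0.0
t 2.6 grasp [ 0.5948 -0.3039  0.1707] ori [-1.8000e+02 -2.0000e-02 -1.5825e+02] F [-0.3 -0.4 -0.7] open 0.0877 | need units [-0.05  0.    5.51]
```

View pics/w4.png

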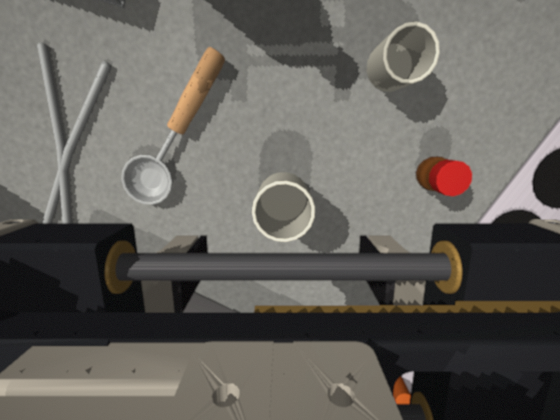

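Wrist view: cup 4's rim is centred at about (283,210), between the fingers. Next I'll cast the rim centre through the wrist camera.

```bash
cat >> h.py <<'E'
def wcast(s,o,u,v,z):
    R=Ro.from_euler('xyz',o['orientation'],degrees=True).as_matrix();T=np.array(s['tool_from_camera'])
    d=R@T[:3,:3]@np.array([(u-s['cx'])/s['fx'],(v-s['cy'])/s['fy'],1]);c=o['tool_pos']+R@T[:3,3]
    return c+d*(z-c[2])/d[2]
E
python3 - <<'E'
from h import *
s=np.load('pics/w4.png.npy',allow_pickle=True).item();o=get_obs()
print(wcast(s,o,283.5,210.5,.062).round(4), wcast(s,o,252,210,.062).round(4),wcast(s,o,315,210,.062).round(4),wcast(s,o,411.5,53,.05))
E
```

```text
[ 0.5937 -0.3041  0.062 ] [ 0.6035 -0.3301  0.062 ] [ 0.583  -0.2785  0.062 ] [ 0.43520368 -0.25519926  0.05      ]
```

```bash
python3 -m handwheel '[[1,0,0,1,0,0,0],[1,0,0,1,0,0,0],[1,0,0,1,0,0,0],[1,0,0,1,0,0,0],[1,0,0,1,0,0,0]]' >/dev/null
python3 -m handwheel '[[1,0,0,0.5,0,0,0],[-1,0,0,0,0,0,0],[-1,0,0,0,0,0,0],[-1,0,0,0,0,0,0],[-1,0,0,0,0,0,0]]'
python3 -m handwheel '[[-1,0,0,0,0,0,0],[-1,0,0,-0.2,0,0,0],[-1,0,0,-0.5,0,0,0],[-1,0,0,-0.5,0,0,0],[-1,0,0,-0.5,0,0,0]]'
python3 -c "
from h import *
go(.4654,-.0391,.133)"
```

```text
clock: 3.9
tool_pos: [0.5952, -0.3036, 0.193]
orientation: [-180.0, 0.1, -158.2]
force: [-0.5, 0.0, 2.6]
opening: 0.0549
gripper_force: 30.0
clock: 4.53
tool_pos: [0.595, -0.3036, 0.2359]
orientation: [-180.0, 0.0, -158.2]
force: [0.4, 1.3, -1.8]
opening: 0.0551
gripper_force: 30.0
t 4.53 grasp [ 0.5951 -0.3036  0.0769] ori [-1.7998e+02  3.0000e-02 -1.5824e+02] F [ 0.4  1.3 -1.8] open 0.0551 | need units [ 0.89 11.75 -2.25]
```

```bash
python3 -m handwheel '[[-1,0,0,-0.7,0,0,0],[-1,0,0.2,-0.8,0,0,0],[-1,0.1,0.5,-0.75,0,0,0],[-1,0.1,0.8,0,0,0,0],[-1,0.1,1,0,0,0,0]]' >/dev/null
python3 -m handwheel '[[-1,0.1,1,0,0,0,0],[-1,0.1,1,0,0,0,0],[-1,0.1,1,0,0,0,0],[-1,0.1,1,0,0,0,0],[-1,0.1,1,0,0,0,0]]' >/dev/null
python3 -m handwheel '[[-1,0.1,1,0,0,0,0],[-1,0.1,1,0,0,0,0],[-1,0,1,0,0,0,0],[-1,0,0.8,0,0,0,0],[-1,0,0.45,0,0,0,0]]' >/dev/null
python3 -m handwheel '[[-1,0,0,0.5,0,0,0],[-1,0,0,0.5,0,0,0],[-1,0,0,0.5,0,0,0],[-1,0,0,0,0,0,0],[-1,0,0,0,0,0,0]]'
python3 - <<'E'
from h import *
go(.4654,-.0391,.044)
s=save('wrist','p4.png');save('scene','p4s.png')
E
```

```text
clock: 7.02
tool_pos: [0.463, -0.0402, 0.2532]
orientation: [-180.0, -0.0, -158.3]
force: [-0.1, -0.3, -0.9]
opening: 0.0551
gripper_force: 30.0
t 7.03 grasp [ 0.4629 -0.0403  0.0942] ori [-1.7999e+02 -4.0000e-02 -1.5826e+02] F [-0.1 -0.3 -0.9] open 0.0551 | need units [-0.11  0.01  2.01]
```

View pics/p4.png

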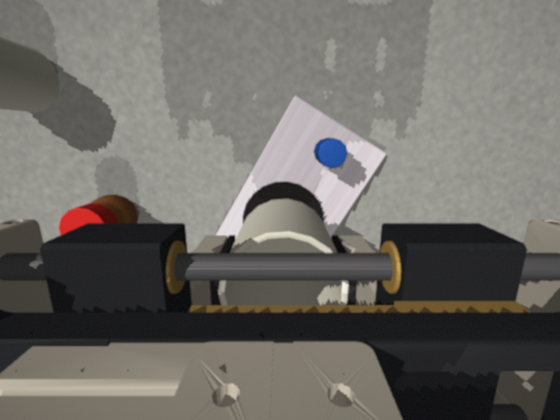

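The cup is held upright over the end pad, with the blue post at (331,152). Setting it down.

```bash
python3 -m handwheel '[[-1,-0.11,0,0.5,0,0,0],[-1,0,0,0.5,0,0,0],[-1,0,0,0.5,0,0,0],[-1,0,0,0.3,0,0,0],[-1,0,0,0.1,0,0,0]]'
python3 -m handwheel '[[-1,0,0,0.06,0,0,0],[-1,0,0,0.04,0,0,0],[-1,0,0,0,0,0,0]]'
python3 -c "
from h import *
go(.4654,-.0391,.044)"
```

```text
clock: 7.75
tool_pos: [0.4652, -0.0391, 0.2051]
orientation: [180.0, -0.1, -158.2]
force: [-0.1, 0.0, -1.2]
opening: 0.055
gripper_force: 30.0
clock: 8.12
tool_pos: [0.4654, -0.0389, 0.2036]
orientation: [-180.0, 0.0, -158.2]
force: [-0.6, 1.0, -2.2]
opening: 0.0548
gripper_force: 30.0
t 8.12 grasp [ 0.4655 -0.0389  0.0446] ori [-1.8000e+02  3.0000e-02 -1.5824e+02] F [-0.6  1.  -2.2] open 0.0548 | need units [ 0.01 -0.01  0.02]
```

```bash
python3 -m handwheel '[[-1,0,0,0.04,0,0,0],[-1,0,0,0,0,0,0]]'|grep -E "tool|force"
python3 -m handwheel '[[-1,0,0,0.04,0,0,0],[-1,0,0,0,0,0,0]]'|grep -E "tool|force"
```

```text
tool_pos: [0.4655, -0.0389, 0.203]
force: [-1.8, 1.0, 5.0]
gripper_force: 30.0
tool_pos: [0.4654, -0.0389, 0.2029]
force: [-7.3, 1.7, 19.9]
gripper_force: 30.0
```

```bash
python3 -m handwheel '[[-1,0,0,-0.05,0,0,0],[0.2,0,0,0,0,0,0],[0.4,0,0,0,0,0,0],[0.8,0,0,0,0,0,0],[0.8,0,0,0,0,0,0]]'
python3 -m handwheel '[[0.8,0,0,-0.5,0,0,0],[0.8,0,0,-1,0,0,0],[0.8,0,0,-1,0,0,0],[0.8,0,0,-1,0,0,0],[0.8,0,0,-0.5,0,0,0]]' >/dev/null
python3 -m handwheel '[[0.8,0.5,-1,0,0,0,0],[0.8,0.5,-1,0,0,0,0],[0.8,0.5,-1,0,0,0,0],[0.8,0.6,-1,0,0,0,0],[0.8,0.6,-1,0,0,0,0]]' >/dev/null
python3 -m handwheel '[[0.8,0.6,-1,0,0,0,0],[0.8,0.6,-1,0,0,0,0],[0.8,0.4,-0.6,0,0,0,0],[0.8,0,0,0,0,0,0],[0.8,0,0,0,0,0,0]]'
python3 - <<'E'
from h import *
go(.4355,-.2553,.028)
save('wrist','w3.png');save('top','t1.png')
E
```

```text
clock: 9.25
tool_pos: [0.4653, -0.039, 0.2025]
orientation: [180.0, -0.0, -158.2]
force: [-1.3, -0.7, 0.3]
opening: 0.0752
gripper_force: 0.0
clock: 11.12
tool_pos: [0.4359, -0.255, 0.3026]
orientation: [180.0, -0.0, -158.3]
force: [0.1, 0.7, 0.2]
opening: 0.0793
gripper_force: 0.0
t 11.12 grasp [ 0.4358 -0.255   0.1436] ori [ 1.7998e+02 -1.0000e-02 -1.5826e+02] F [0.1 0.7 0.2] open 0.0793 | need units [ 0.01 -0.01  4.62]
```

View pics/w3.png

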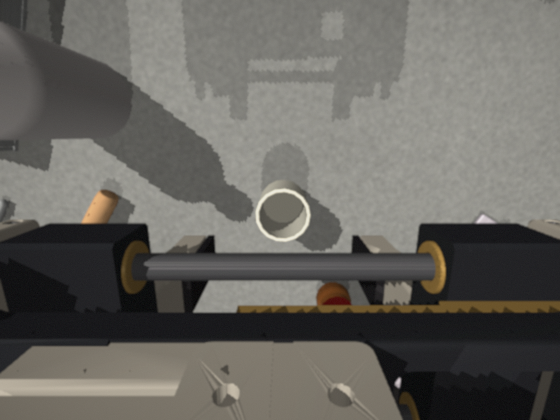

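Cup 3's rim is at (283,214), centred between the fingers. The bottle, at the left of the image, is clear.

```bash
python3 -m handwheel '[[0.8,0,0,1,0,0,0],[0.8,0,0,1,0,0,0],[0.8,0,0,1,0,0,0],[0.8,0,0,1,0,0,0],[0.8,0,0,0.6,0,0,0]]' >/dev/null
python3 -m handwheel '[[0.8,0,0,0,0,0,0],[-1,0,0,0,0,0,0],[-1,0,0,0,0,0,0],[-1,0,0,0,0,0,0],[-1,0,0,0,0,0,0]]'
python3 -m handwheel '[[-1,0,0,0,0,0,0],[-1,0,0,-0.2,0,0,0],[-1,0,0,-0.6,0,0,0],[-1,0,0,-1,0,0,0],[-1,0,0,-1,0,0,0]]'
python3 -m handwheel '[[-1,-0.2,0.2,-0.8,0,0,0],[-1,-0.8,0.6,-0.4,0,0,0],[-1,-1,0.9,0,0,0,0],[-1,-1,0.9,0,0,0,0],[-1,-1,0.9,0,0,0,0]]' >/dev/null
python3 -m handwheel '[[-1,-1,0.9,0,0,0,0],[-1,-1,0.8,0,0,0,0],[-1,-0.7,0.5,0,0,0,0],[-1,-0.3,0.3,0,0,0,0],[-1,0,0,0,0,0,0]]' 
python3 -c "
from h import *
go(.5424,-.0509,.0385)"
```

```text
clock: 12.48
tool_pos: [0.436, -0.2554, 0.188]
orientation: [-180.0, 0.0, -158.2]
force: [-0.4, -0.3, 4.8]
opening: 0.0451
gripper_force: 30.0
clock: 13.1
tool_pos: [0.4359, -0.2553, 0.2592]
orientation: [-180.0, 0.0, -158.2]
force: [0.5, -0.6, -1.0]
opening: 0.0449
gripper_force: 30.0
clock: 14.35
tool_pos: [0.5428, -0.051, 0.2877]
orientation: [180.0, -0.0, -158.2]
force: [0.5, -0.1, -0.9]
opening: 0.0451
gripper_force: 30.0
t 14.35 grasp [ 0.5427 -0.051   0.1287] ori [ 1.7999e+02 -2.0000e-02 -1.5821e+02] F [ 0.5 -0.1 -0.9] open 0.0451 | need units [0.01 0.01 3.61]
```

```bash
python3 -m handwheel '[[-1,0,0,0.6,0,0,0],[-1,0,0,1,0,0,0],[-1,0,0,1,0,0,0],[-1,0,0,0.6,0,0,0],[-1,0,0,0.25,0,0,0]]' >/dev/null
python3 -m handwheel '[[-1,0,0,0.06,0,0,0],[-1,0,0,0.02,0,0,0],[-1,0,0,0,0,0,0]]'|grep -E "tool|force"
python3 -m handwheel '[[-1,0,0,0.04,0,0,0],[-1,0,0,0,0,0,0]]'|grep -E "tool|force"
```

```text
tool_pos: [0.5431, -0.051, 0.2]
force: [-1.1, -0.0, -1.3]
gripper_force: 30.0
tool_pos: [0.5429, -0.0511, 0.1986]
force: [-0.3, -0.3, -0.7]
gripper_force: 30.0
```

```bash
python3 -m handwheel '[[-1,0,0,0.03,0,0,0],[-1,0,0,0,0,0,0]]'|grep -E "tool|force"
```

```text
tool_pos: [0.5429, -0.0511, 0.1981]
force: [-1.7, 0.5, 5.1]
gripper_force: 30.0
```

```bash
python3 -m handwheel '[[0.1,0,0,0,0,0,0],[0.3,0,0,0,0,0,0],[0.5,0,0,0,0,0,0],[0.5,0,0,0,0,0,0],[0.5,0,0,-0.3,0,0,0]]'|grep -E "open|force"
python3 -m handwheel '[[0.5,0,0,-0.7,0,0,0],[0.5,0,0,-1,0,0,0],[0.5,0,0,-1,0,0,0],[0.5,0,0,-1,0,0,0],[0.5,-0.2,0.6,-0.3,0,0,0]]' >/dev/null
python3 -m handwheel '[[0.5,-0.45,1,0,0,0,0],[0.5,-0.45,1,0,0,0,0],[0.5,-0.45,1,0,0,0,0],[0.5,-0.45,1,0,0,0,0],[0.5,-0.45,1,0,0,0,0]]' >/dev/null
python3 -m handwheel '[[0.5,-0.45,1,0,0,0,0],[0.5,-0.45,1,0,0,0,0],[0.5,-0.45,1,0,0,0,0],[0.5,-0.45,1,0,0,0,0],[0.5,-0.45,1,0,0,0,0]]' >/dev/null
python3 -m handwheel '[[0.5,-0.45,1,0,0,0,0],[0.5,-0.45,1,0,0,0,0],[0.5,-0.45,0.7,0,0,0,0],[0.5,0,0.3,0,0,0,0],[0.5,0,0,0,0,0,0]]'
python3 - <<'E'
from h import *
go(.5586,.3221,.024)
save('wrist','w2.png');save('top','t2.png')
E
```

```text
force: [-0.0, 0.7, -0.7]
opening: 0.0656
gripper_force: 0.0
clock: 18.98
tool_pos: [0.557, 0.321, 0.3049]
orientation: [-180.0, -0.0, -158.2]
force: [-0.2, -0.0, -0.2]
opening: 0.0656
gripper_force: 0.0
t 18.98 grasp [0.557  0.3209 0.1459] ori [-1.7999e+02 -4.0000e-02 -1.5822e+02] F [-0.2 -0.  -0.2] open 0.0656 | need units [-0.08  0.02  4.88]
```

View pics/w2.png

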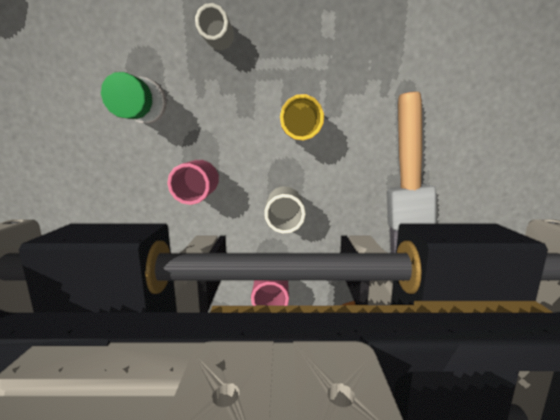

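View pics/t2.png

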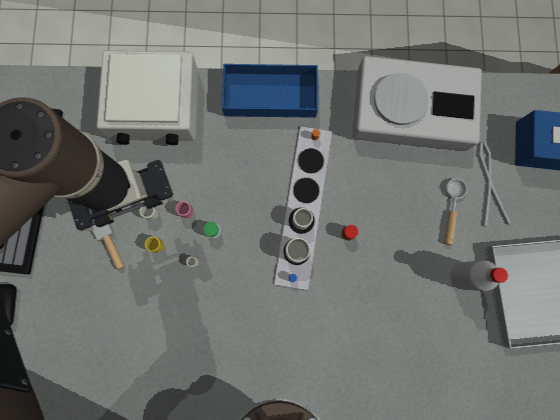

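Cups 4 and 3 stand on the pads nearest the blue post, with rims at (297,250) and (302,219). In the wrist view, white cup 2 is at (284,213), with pink at (193,182) and (270,296) and yellow at (302,117). I'll cast both of the remaining cups.

```bash
python3 - <<'E'
from h import *
s=np.load('pics/w2.png.npy',allow_pickle=True).item();o=get_obs()
p=wcast(s,o,284.5,213,.04);print(p.round(4),wcast(s,o,212,21,.03).round(4),wcast(s,o,193,182,.04).round(3),wcast(s,o,270,296,.04).round(3));go(.5586,.3221,.024)
E
```

```text
[0.5571 0.3216 0.04  ] [0.4366 0.2127 0.03  ] [0.561 0.239 0.04 ] [0.637 0.339 0.04 ]
t 19.07 grasp [0.5572 0.3202 0.1462] ori [-1.7999e+02 -2.0000e-02 -1.5826e+02] F [-0.2 -0.2  0.5] open 0.0657 | need units [-0.08  0.05  4.89]
```

```bash
python3 -m handwheel '[[0.3,-0.03,0.03,0.9,0,0,0],[0.3,0,0,1,0,0,0],[0.3,0,0,1,0,0,0],[0.3,0,0,1,0,0,0],[0.3,0,0,1,0,0,0]]' |grep -E "open|force"
python3 -m handwheel '[[0.3,0,0,0,0,0,0],[-1,0,0,0,0,0,0],[-1,0,0,0,0,0,0],[-1,0,0,0,0,0,0],[-1,0,0,0,0,0,0]]'
python3 -m handwheel '[[-1,0,0,-0.2,0,0,0],[-1,0,0,-0.6,0,0,0],[-1,0,0,-1,0,0,0],[-1,0,0,-1,0,0,0],[-1,0.1,-0.2,-0.9,0,0,0]]'
python3 -m handwheel '[[-1,0.2,-0.7,-0.3,0,0,0],[-1,0.2,-1,0,0,0,0],[-1,0.2,-1,0,0,0,0],[-1,0.2,-1,0,0,0,0],[-1,0.2,-1,0,0,0,0]]' >/dev/null
python3 -m handwheel '[[-1,0.2,-1,0,0,0,0],[-1,0.2,-1,0,0,0,0],[-1,0.2,-1,0,0,0,0],[-1,0.2,-1,0,0,0,0],[-1,0.2,-1,0,0,0,0]]' >/dev/null
python3 -m handwheel '[[-1,0.3,-1,0,0,0,0],[-1,0.3,-1,0,0,0,0],[-1,0.3,-1,0,0,0,0],[-1,0.2,-1,0,0,0,0],[-1,0.2,-0.8,0,0,0,0]]' >/dev/null
python3 -m handwheel '[[-1,0,-0.3,0,0,0,0],[-1,0,0,0,0,0,0]]'
python3 -c "
from h import *
go(.6192,-.0631,.034)"
```

```text
force: [0.5, 0.3, 0.3]
opening: 0.0571
gripper_force: 0.0
clock: 20.32
tool_pos: [0.558, 0.322, 0.1839]
orientation: [180.0, 0.1, -158.2]
force: [-0.6, 0.3, 6.4]
opening: 0.0353
gripper_force: 30.0
clock: 20.95
tool_pos: [0.5573, 0.3164, 0.2771]
orientation: [180.0, 0.1, -158.2]
force: [-0.2, -0.2, -0.7]
opening: 0.0353
gripper_force: 30.0
clock: 23.08
tool_pos: [0.6178, -0.0587, 0.2823]
orientation: [180.0, -0.0, -158.3]
force: [-0.1, 0.6, 0.4]
opening: 0.0354
gripper_force: 30.0
t 23.07 grasp [ 0.6177 -0.0587  0.1233] ori [ 1.7999e+02 -3.0000e-02 -1.5830e+02] F [-0.1  0.6  0.4] open 0.0354 | need units [ 0.01 -0.19  3.57]
```

```bash
python3 -m handwheel '[[-1,0,-0.19,0.6,0,0,0],[-1,0,0,1,0,0,0],[-1,0,0,1,0,0,0],[-1,0,0,0.6,0,0,0],[-1,0,0,0.2,0,0,0]]' >/dev/null
python3 -m handwheel '[[-1,0,0,0.04,0,0,0],[-1,0,0,0.02,0,0,0],[-1,0,0,0,0,0,0]]'|grep -E "tool|force"
python3 -m handwheel '[[-1,0,0,0.04,0,0,0],[-1,0,0,0,0,0,0]]'|grep -E "tool|force"
```

```text
tool_pos: [0.6198, -0.0625, 0.1969]
force: [-1.0, -0.3, -0.4]
gripper_force: 30.0
tool_pos: [0.6195, -0.0625, 0.1953]
force: [-0.3, -0.9, -1.1]
gripper_force: 30.0
```

```bash
python3 -m handwheel '[[-1,0,0,0.03,0,0,0],[-1,0,0,0,0,0,0]]'|grep -E "tool|force"
python3 -m handwheel '[[-1,0,0,0.03,0,0,0],[-1,0,0,0,0,0,0]]'|grep -E "tool|force"
```

```text
tool_pos: [0.6195, -0.0625, 0.1943]
force: [0.3, -0.2, -0.7]
gripper_force: 30.0
tool_pos: [0.6196, -0.0625, 0.1939]
force: [-1.0, -0.0, 2.5]
gripper_force: 30.0
```

```bash
python3 -m handwheel '[[-0.1,0,0,0,0,0,0],[0.1,0,0,0,0,0,0],[0.3,0,0,0,0,0,0],[0.3,0,0,0,0,0,0],[0.3,0,0,-0.3,0,0,0]]'|grep -E "open|force"
python3 -m handwheel '[[0.3,0,0,-0.7,0,0,0],[0.3,0,0,-1,0,0,0],[0.3,0,0,-1,0,0,0],[0.3,0,0,-1,0,0,0],[0.3,0,0.3,-0.3,0,0,0]]' >/dev/null
python3 -m handwheel '[[0.3,0.2,1,0,0,0,0],[0.3,0.2,1,0,0,0,0],[0.3,0.2,1,0,0,0,0],[0.3,0.2,1,0,0,0,0],[0.3,0.2,1,0,0,0,0]]' >/dev/null
python3 -m handwheel '[[0.3,0.2,1,0,0,0,0],[0.3,0.2,1,0,0,0,0],[0.3,0.2,1,0,0,0,0],[0.3,0.3,1,0,0,0,0],[0.3,0.3,1,0,0,0,0]]' >/dev/null
python3 -m handwheel '[[0.3,0.3,1,0,0,0,0],[0.3,0.2,1,0,0,0,0],[0.3,0,0.6,0,0,0,0],[0.3,0,0,0,0,0,0],[0.3,0,0,0,0,0,0]]'
python3 - <<'E'
from h import *
go(.4375,.2128,.021)
save('wrist','w1.png');save('top','t3.png')
E
```

```text
force: [0.1, -0.5, 1.0]
opening: 0.057
gripper_force: 0.0
clock: 27.95
tool_pos: [0.4374, 0.2118, 0.3011]
orientation: [-180.0, -0.0, -158.2]
force: [0.1, 1.0, 1.0]
opening: 0.0573
gripper_force: 0.0
t 27.95 grasp [0.4374 0.2117 0.1421] ori [-1.7999e+02 -1.0000e-02 -1.5824e+02] F [0.1 1.  1. ] open 0.0573 | need units [-0.02  0.04  4.84]
```

View pics/w1.png

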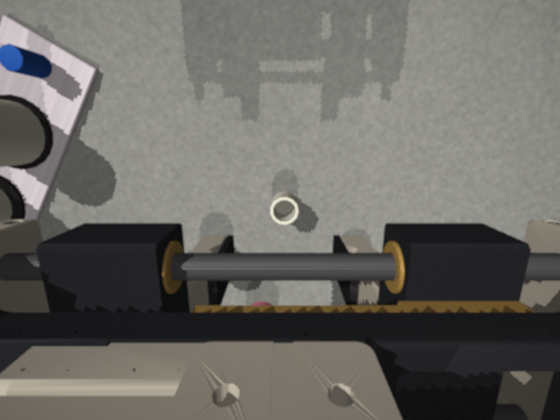

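Cup 1's rim is at (284,210), centred between the fingers. Picking it up.

```bash
python3 -m handwheel '[[0.2,-0.02,0.04,0.9,0,0,0],[0.2,0,0,1,0,0,0],[0.2,0,0,1,0,0,0],[0.2,0,0,1,0,0,0],[0.2,0,0,0.9,0,0,0]]' |grep -E "open|force"
python3 -m handwheel '[[0.2,0,0,0,0,0,0],[-1,0,0,0,0,0,0],[-1,0,0,0,0,0,0],[-1,0,0,0,0,0,0],[-1,0,0,0,0,0,0]]'
python3 -m handwheel '[[-1,0,0,-0.2,0,0,0],[-1,0,0,-0.6,0,0,0],[-1,0,0,-1,0,0,0],[-1,0,0,-1,0,0,0],[-1,0,-0.2,-0.9,0,0,0]]'
python3 -m handwheel '[[-1,-0.3,-0.7,-0.3,0,0,0],[-1,-0.4,-1,0,0,0,0],[-1,-0.4,-1,0,0,0,0],[-1,-0.4,-1,0,0,0,0],[-1,-0.4,-1,0,0,0,0]]' >/dev/null
python3 -m handwheel '[[-1,-0.4,-1,0,0,0,0],[-1,-0.4,-1,0,0,0,0],[-1,-0.4,-1,0,0,0,0],[-1,-0.4,-1,0,0,0,0],[-1,-0.4,-1,0,0,0,0]]' >/dev/null
python3 -m handwheel '[[-1,-0.4,-1,0,0,0,0],[-1,-0.4,-1,0,0,0,0],[-1,-0.4,-1,0,0,0,0],[-1,-0.2,-0.6,0,0,0,0],[-1,0,0,0,0,0,0]]'
python3 -c "
from h import *
go(.696,-.0752,.031)"
```

```text
force: [0.3, -0.9, -0.2]
opening: 0.0525
gripper_force: 0.0
clock: 29.3
tool_pos: [0.4375, 0.2132, 0.1816]
orientation: [180.0, 0.0, -158.2]
force: [0.2, -1.3, 2.1]
opening: 0.0252
gripper_force: 30.0
clock: 29.92
tool_pos: [0.4392, 0.2086, 0.2749]
orientation: [180.0, 0.0, -158.2]
force: [0.0, 0.6, 0.2]
opening: 0.025
gripper_force: 30.0
clock: 31.8
tool_pos: [0.6857, -0.0519, 0.2808]
orientation: [180.0, -0.0, -158.3]
force: [-0.5, 0.3, -0.8]
opening: 0.0258
gripper_force: 30.0
t 31.8 grasp [ 0.6856 -0.0519  0.1218] ori [ 1.7999e+02 -3.0000e-02 -1.5831e+02] F [-0.5  0.3 -0.8] open 0.0258 | need units [-0.04 -1.02  3.63]
```

Contact is expected at a TCP height of about 0.1916.

```bash
python3 -m handwheel '[[-1,-0.04,-0.6,0,0,0,0],[-1,0,-0.42,0.2,0,0,0],[-1,0,0,0.7,0,0,0],[-1,0,0,1,0,0,0],[-1,0,0,0.8,0,0,0]]' >/dev/null
python3 -m handwheel '[[-1,0,0,0.5,0,0,0],[-1,0,0,0.2,0,0,0],[-1,0,0,0.05,0,0,0],[-1,0,0,0,0,0,0]]'|grep -E "tool|force"
python3 -m handwheel '[[-1,0,0,0.04,0,0,0],[-1,0,0,0,0,0,0]]'|grep -E "tool|force"
```

```text
tool_pos: [0.6962, -0.0745, 0.1956]
force: [-0.3, -0.7, -0.5]
gripper_force: 30.0
tool_pos: [0.696, -0.0745, 0.1943]
force: [-0.2, 0.4, 0.9]
gripper_force: 30.0
```

```bash
python3 -m handwheel '[[-1,0,0,0.05,0,0,0],[-1,0,0,0,0,0,0]]'|grep -E "tool|force"
python3 -m handwheel '[[-1,0,0,0.03,0,0,0],[-1,0,0,0,0,0,0]]'|grep -E "tool|force"
```

```text
tool_pos: [0.6959, -0.0745, 0.1926]
force: [-0.5, 0.8, -0.1]
gripper_force: 30.0
tool_pos: [0.6959, -0.0745, 0.1918]
force: [0.8, -0.1, -0.2]
gripper_force: 30.0
```

```bash
python3 -m handwheel '[[-1,0,0,0.02,0,0,0],[-1,0,0,0,0,0,0]]'|grep -E "tool|force"
```

```text
tool_pos: [0.696, -0.0745, 0.1916]
force: [-0.3, 0.1, 1.6]
gripper_force: 30.0
```

```bash
python3 -m handwheel '[[-1,0,0,0.015,0,0,0],[-1,0,0,0,0,0,0]]'|grep -E "tool|force"
python3 -m handwheel '[[-0.3,0,0,0,0,0,0],[0,0,0,0,0,0,0],[0.2,0,0,0,0,0,0],[0.2,0,0,0,0,0,0],[0.2,0,0,-0.3,0,0,0]]'|grep -E "open|force"
python3 -m handwheel '[[0.2,0,0,-0.7,0,0,0],[0.2,0,0,-1,0,0,0],[0.2,0,0,-1,0,0,0],[0.2,0,0,-1,0,0,0],[0.2,0,0,-1,0,0,0]]' >/dev/null
python3 -m handwheel '[[0.2,0,1,0,0,0,0],[0.2,0,1,0,0,0,0],[0.2,0,1,0,0,0,0],[0.2,0,1,0,0,0,0],[0.2,0,1,0,0,0,0]]' >/dev/null
python3 -m handwheel '[[0.2,0,1,0,0,0,0],[0.2,0,1,0,0,0,0],[0.2,0,1,0,0,0,0],[0.2,0,0,0,0,0,0],[0.2,0,0,0,0,0,0]]'
python3 - <<'E'
from h import *
s=save('top','t4.png');q=save('scene','s4.png')
a=cv2.resize(s['color'][110:300,230:400],None,fx=2.3,fy=2.3,interpolation=cv2.INTER_CUBIC)
b=cv2.resize(q['color'][150:290,140:340],None,fx=2,fy=2,interpolation=cv2.INTER_CUBIC)
c=np.zeros((a.shape[0],a.shape[1]+b.shape[1],3),np.uint8);c[:,:a.shape[1]]=a;c[:b.shape[0],a.shape[1]:]=b
cv2.imwrite('pics/final.png',c[:,:,::-1])
E
```

```text
tool_pos: [0.696, -0.0745, 0.1916]
force: [-2.0, 1.5, 5.4]
gripper_force: 30.0
force: [-0.1, 0.3, -0.5]
opening: 0.0523
gripper_force: 0.0
clock: 36.67
tool_pos: [0.6215, 0.1114, 0.3163]
orientation: [180.0, 0.0, -158.2]
force: [0.8, -0.2, -0.9]
opening: 0.0525
gripper_force: 0.0
```

View pics/final.png

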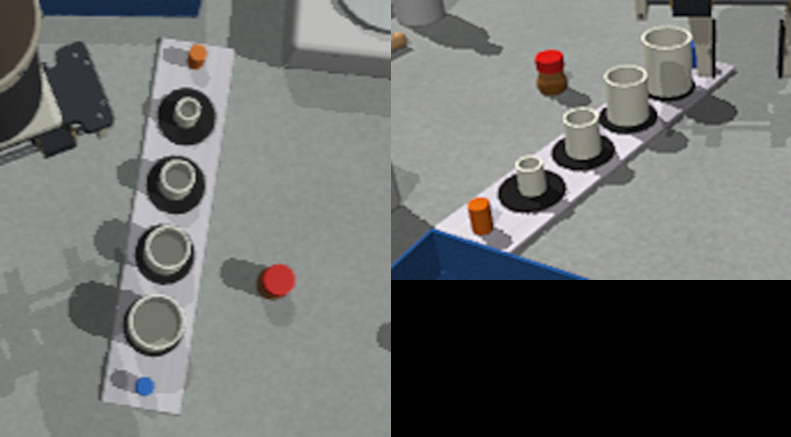

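The four cups stand upright and centred, in size order from orange (197,55) to blue (145,386) in the crop. The gripper is clear.

```bash
python3 - <<'E'
from h import *
s=np.load('pics/t4.png.npy',allow_pickle=True).item()
for (x,y),h,k in [((187,110),.04,1),((177,180),.05,2),((167.5,250),.06,3),((155,322),.072,4)]:
    print(k,((cast(s,230+x/2.3-.3,110+y/2.3-.3,h)[:2]-PAD[k])*1000).round(1))
print(close_job())
E
```

```text
1 [-1.4  1.7]
2 [-3.7  1.5]
3 [-2.7  0.2]
4 [-0.4  2. ]
the job is handed in; nothing more can be done
None
```

I've handed the job in at about 37 s: all four crucibles stand upright on their pads, smallest next to the orange post and largest next to the blue, each within about 4 mm of its pad centre by the top camera.

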